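# Start the dust extractor from its bench control box

### The job

Start the dust extractor from the grey control box on the bench: press the small round key, then the square key, then the long bar key, one at a time in that order, each fully down and let up again before the next. Do not press the wide mushroom-head stop button, and do not shove the things lying round the box.

Things in the scene. Friction and masses are not known exactly. Their poses are not given: they have to be found in the camera images.
- control_box: grey control box screwed to the bench, 170 x 170 mm and 60 mm high, four push controls on its flat level top (the panel); low lugs 5 mm high stick out 22 mm at its sides, a cable gland at its back. Origin at the centre of its underside, z up, x from its front to its back
- round_key_top (a point): the small round key: 20 mm diameter black plastic cap on a metal collar of its own shape, standing 15 mm above the box's panel; the point is the centre of the cap's flat top (75 mm above the bench when up, moving down with the cap). The four controls stand in a square of 68 mm pitch on the panel, each in any of the four places
- square_key_top (a point): the square key: 27 x 27 mm black plastic cap on a metal collar of its own shape, standing 15 mm above the box's panel; the point is the centre of the cap's flat top (75 mm above the bench when up, moving down with the cap). The four controls stand in a square of 68 mm pitch on the panel, each in any of the four places
- bar_key_top (a point): the long bar key: 16 x 44 mm, long side along the box's y; black plastic cap on a metal collar of its own shape, standing 15 mm above the box's panel; the point is the centre of the cap's flat top (75 mm above the bench when up, moving down with the cap). The four controls stand in a square of 68 mm pitch on the panel, each in any of the four places
- stop_head_top (a point): the stop button: a mushroom head of 38 mm diameter on a neck, the widest and tallest of the four, rising 23 mm above the panel, black plastic; the point is the centre of its top (83 mm above the bench). To be left alone
- stop_head (a joint): travel of the stop button straight down, m: 0 up, 0.008 fully down, sprung
- screw_carton_mid (a point): loose carton of fixings, 60 x 100 x 45 mm high, about 16 cm to the left of the box's centre; its centre
- tape_measure_mid (a point): loose yellow tape measure, 68 x 80 x 38 mm high, about 16 cm to the right of the box's centre; its centre
- pliers_mid (a point): loose pliers lying flat, 188 x 51 x 14 mm, in front of the box; their centre
- round_key (a joint): travel of the small round key straight down, m: 0 up, 0.008 fully down; a spring brings it back up, taking about 1 N at the start and 4 to 5 N fully down
- round_record (a joint): how deep the small round key has been pressed at most so far, m: a slide hidden in the box that the key pushes from 0 to about 0.0075 and that stays there; the robot cannot touch it
- square_key (a joint): travel of the square key straight down, m: 0 up, 0.008 fully down; a spring brings it back up, taking about 1 N at the start and 4 to 5 N fully down
- square_record (a joint): how deep the square key has been pressed at most so far, m: a slide hidden in the box that the key pushes from 0 to about 0.0075 and that stays there; the robot cannot touch it
- bar_key (a joint): travel of the long bar key straight down, m: 0 up, 0.008 fully down; a spring brings it back up, taking about 1 N at the start and 4 to 5 N fully down
- bar_record (a joint): how deep the long bar key has been pressed at most so far, m: a slide hidden in the box that the key pushes from 0 to about 0.0075 and that stays there; the robot cannot touch it

How it is judged:
On the way, in this order (a step that is already met when the one before it is completed fails the run):
1. the small round key is pressed down while the other keys are up (value of joint round_key above 0.0055 m and value of joint each of square_key, bar_key below 0.002 m), for 0.05 s.
2. the small round key has come back up (value of joint round_key below 0.002 m), for 0.05 s.
3. the square key is pressed down while the other keys are up (value of joint square_key above 0.0055 m and value of joint each of round_key, bar_key below 0.002 m), for 0.05 s.
4. the square key has come back up (value of joint square_key below 0.002 m), for 0.05 s.
5. the long bar key is pressed down while the other keys are up (value of joint bar_key above 0.0055 m and value of joint each of round_key, square_key below 0.002 m), for 0.05 s.
6. the long bar key has come back up (value of joint bar_key below 0.002 m), for 0.05 s.
At the end, for the whole second after the job is handed in: All three keys have been pressed (records deeper than 5 mm) and are up again within 2 mm, the stop button is up within 2 mm, and the carton, tape measure and pliers lie within 30 mm of where they were (value of joint each of round_key, square_key, bar_key, stop_head below 0.002 m and value of joint each of round_record, square_record, bar_record above 0.005 m and distance of each of screw_carton_mid, tape_measure_mid, pliers_mid from where it was at the start of the episode below 0.03 m); the robot touches nothing.
It fails at once if the square key is pressed (over 3 mm) before the small round key has been pressed (value of joint square_record above 0.003 m and value of joint round_record below 0.005 m).
It fails at once if the long bar key is pressed (over 3 mm) before the square key has been pressed (value of joint bar_record above 0.003 m and value of joint square_record below 0.005 m).
It fails at once if two keys are down (over 3 mm) at once (value of joint each of square_key, round_key above 0.003 m or value of joint each of bar_key, round_key above 0.003 m or value of joint each of bar_key, square_key above 0.003 m).
It fails at once if the stop button is pressed (over 3 mm) (value of joint stop_head above 0.003 m).
It fails at once if the carton, tape measure or pliers are shoved over 30 mm (distance of any of screw_carton_mid, tape_measure_mid, pliers_mid from where it was at the start of the episode above 0.03 m).
It also fails if it takes over 35 s, if anything falls off the work surface, if the arm or the gripper's body presses on something with over 40 N, if the wrist force passes 120 N, or if a joint passes its speed limit or range.

### The arm

A 6-joint arm with a two-finger parallel gripper is mounted at the origin on a cart in front of the work surface, level with it; the furniture and walls round the work are solid. World frame = base frame: x ahead of the robot, y to its left, z up, the work surface at z = 0. Lengths are in m, angles in rad, forces in N, time in s.
With the tool pointing down it reaches from about 0.35 to 0.85 m from the base axis. Payload 8.1 kg.
Tool frame: the origin (TCP) lies at the very end of the fingers, on their centre line; the grasp point (between the pads) lies 19 mm behind it; z points along the fingers, y is the line along which they close (so a half turn about z gives the same grasp; the last joint's range is limited). The gripper opens to 85 mm and grips with 20 to 120 N. Pads are 22 mm wide; open, the fingers measure 114 mm over their backs; the gripper's body (76 mm by 85 mm) begins 54 mm behind the grasp point. The pads swing forward as they close: fully open they stand 13 mm farther back than shut.
Start: joints at [1.18, 0.13, 1.488, -0, 1.523, -0.085], TCP at [0.181, 0.572, 0.196] pointing down, gripper open.
Joint ranges: [-2.96, 2.96], [-0.89, 2.26], [0.02, 2.5], [-1.34, 4.48], [0, 2.73], [-2.66, 2.66]. Speed limits (rad/s): [2.39, 2.39, 2.79, 3.14, 3.14, 3.14].

### API

Orientations are given as a 3x3 rotation matrix whose columns are the frame's x, y, z axes.
In Python, from plant import manip gives the robot as it stands.
- The arm moves only by the tool play_rows, never from a script. Its argument "commands" is a list of rows, each a list of 5 numbers: the shift along the tool's x, y, z in m, then the turn about the tool's z in rad, then the closure, from -1 (fully open) to 1 (shut), so that 0 is half open. In form: [[tx, ty, tz, turn, gripper], ...]. A call has exactly 5 rows; each row is the pose to reach, as a shift and turn from the pose commanded when the call began, along the tool's axes at that moment; what a row does not reach only later rows make up. A row lasts 1/8 s, in which the tool goes at most 62.5 mm and 10.7 degrees, less where a joint would pass 70% of its speed; a pose out of reach is approached as far as the arm can. A call with a gripper value outside its range is refused whole. The fingers move at their own pace and stop on an object; "grip_force" is the grip in N (left out, the last holds). Time passes only in rows, so rows that repeat a pose let the fingers close, or fill a call up. It gives the time, the measured TCP pose, the force, the opening and the grip force at its end, in the units of the state.
- manip.state(): the state, without advancing time (a new reading comes with each control period).
- manip.read_camera(name): name is "scene" or "top"; returns a dict with "image" (480x640x3 uint8, blue, green, red), "mtx" (3x3 intrinsics, pixels), "k1" (the pictures are not rectified: a ray, as slopes to the right and down, at radius r is drawn at 1 + k1 r^2 times it, then the intrinsics apply), "rvec" (rotation vector, rad) and "tvec" (3), from world to camera coordinates, as OpenCV has them. Camera axes: x right, y down, z forward; pixel columns grow to the right and rows downward; lengths in m; the calibration is good to about 2 mm. A picture is of the moment at which its call begins. There is no depth.
- manip.job_done(): hands the job in; it is judged then, once.
The state is a dict: "clock": time; "qpos": joint angles; "joint_velocities": joint speeds; "joint_efforts": joint torques, N m; "ee_pos": TCP position; "ee_rot": TCP orientation; "wrist_force": force on the tool from outside, world axes, zero at the start; "wrist_torque": the same for the moment, N m; "gripper_width": finger opening in m; "grip_force": force on a finger pad.
Only numpy, scipy, OpenCV 4.12 (cv2) and the standard library are available. Lean on these libraries where they do the work, as an engineer would, in place of code of your own. Each camera call takes 0.05 s, during which the arm holds its last target. There are 200 camera calls.

## Working session

There is one attempt and no reset: what is moved stays moved. The work goes in short steps, Python scripts to look and compute and a tool call to move; the robot and the scene stay as the last step left them, time stands still between calls to the robot, and variables do not carry over. Pictures are saved under pics/ and viewed, at most 10 in all, crops included, and the job is handed in when it is done.

Besides the shell and the picture viewer there is one more tool, called by a JSON object that holds its "name" and its "arguments", one argument or row to a line. play_rows: Moves the arm, as the interface text tells. Its arguments: {"type":"object","properties":{"commands":{"type":"array"},"grip_force":{"type":"number"}},"required":["commands"]}

```bash
mkdir -p pics; cat > h.py <<'E'
import numpy as np, cv2
from plant import manip
def px2w(c,uv,z):
    K=np.array(c["mtx"]);uv=np.atleast_2d(np.array(uv,float))
    R=cv2.Rodrigues(np.array(c["rvec"],float))[0];t=np.array(c["tvec"],float).ravel()
    s=cv2.undistortPoints(uv.reshape(-1,1,2),K,np.array([c["k1"],0,0,0],float)).reshape(-1,2)
    d=np.c_[s,np.ones(len(s))]@R; o=-R.T@t
    return o+d*((z-o[2])/d[:,2])[:,None]
def w2px(c,P):
    return cv2.projectPoints(np.array(P,float).reshape(-1,1,3),np.array(c["rvec"],float),np.array(c["tvec"],float),np.array(c["mtx"],float),np.array([c["k1"],0,0,0],float))[0].reshape(-1,2)
E
python3 - <<'E'
from h import *
import pickle
for n in("top","scene"):
    c=manip.read_camera(n);cv2.imwrite(f"pics/{n}0.png",c["image"]);pickle.dump(c,open(n+".pkl","wb"))
s=manip.state();print(s["ee_pos"],s["ee_rot"],s["clock"],s["gripper_width"])
E
```

```text
[0.18037753 0.57167157 0.19464647] [[-9.53623892e-01  3.01000096e-01 -6.43692119e-04]
 [ 3.01000745e-01  9.53622678e-01 -1.52922544e-03]
 [ 1.53542397e-04 -1.65205772e-03 -9.99998624e-01]] 0.1 0.08557736908464024
```

View pics/top0.png

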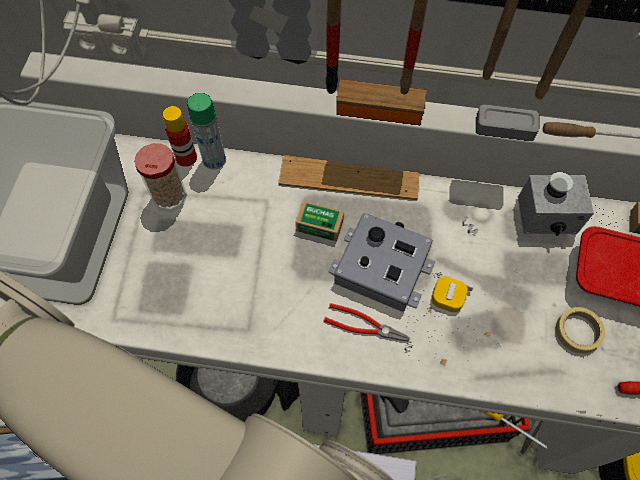

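View pics/scene0.png

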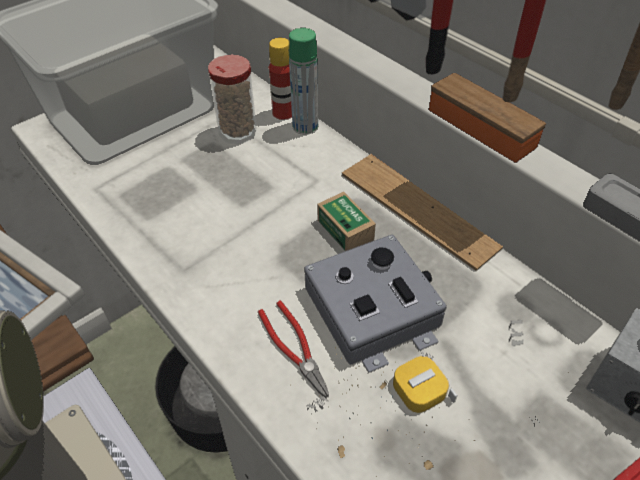

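The top view shows the stop at about (376,234), bar at (405,247), round at (364,261) and square at (394,273). The scene view agrees. I'll enlarge both for finer pixel positions.

```bash
python3 - <<'E'
from h import *
import pickle
for n,(x,y) in(("top",(325,205)),("scene",(300,230))):
    c=pickle.load(open(n+".pkl","rb"))
    im=cv2.resize(c["image"][y:y+112,x:x+150],None,fx=5,fy=5,interpolation=cv2.INTER_CUBIC)
    im=cv2.convertScaleAbs(im,alpha=1.6,beta=10)
    for k in range(0,150,25): cv2.putText(im,str(x+k),(k*5,10),0,.4,(0,255,255));cv2.line(im,(k*5,0),(k*5,560),(0,255,255),1)
    for k in range(0,112,25): cv2.putText(im,str(y+k),(0,k*5+12),0,.4,(0,255,255));cv2.line(im,(0,k*5),(750,k*5),(0,255,255),1)
    cv2.imwrite(f"pics/{n}1.png",im)
E
```

```text
(no output)
```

View pics/top1.png

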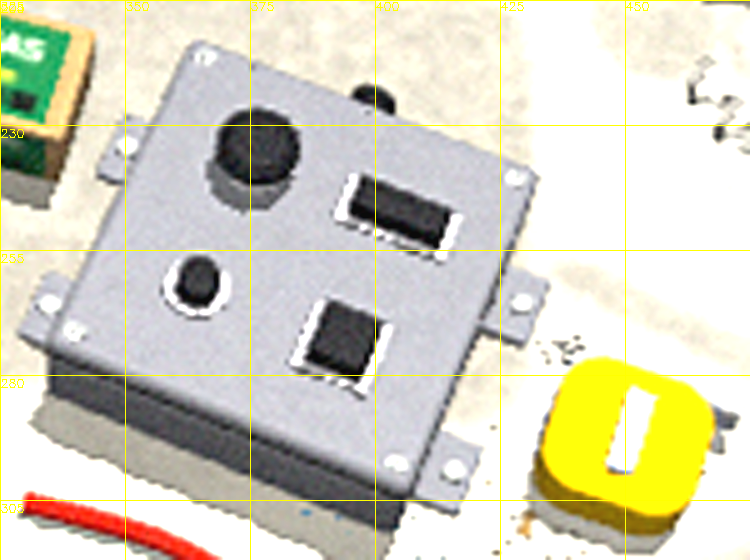

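View pics/scene1.png

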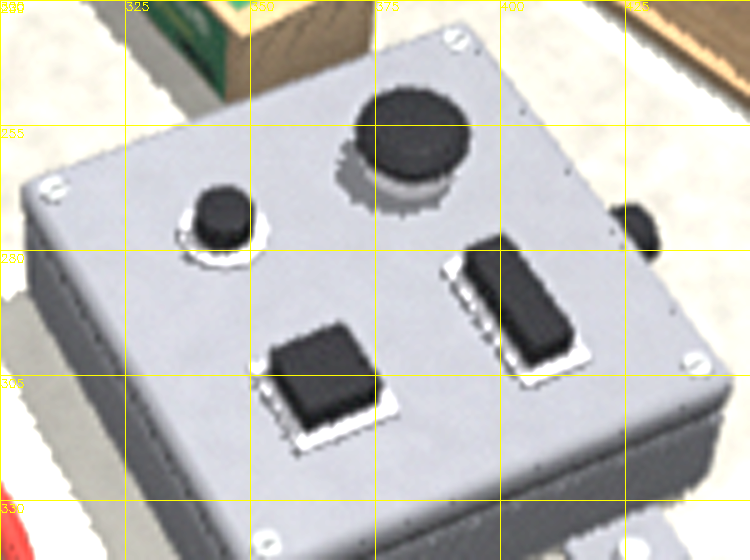

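Stop, bar, round and square are clear in both crops. Cap-top centres in crop pixels:

| Control | Top crop | Scene crop |
|---|---|---|
| Round | (199,278) | (223,203) |
| Square | (344,335) | (325,366) |
| Bar | (404,211) | (518,290) |
| Stop | (259,145) | (413,128) |

```bash
python3 - <<'E'
from h import *
import pickle
t=pickle.load(open("top.pkl","rb"));s=pickle.load(open("scene.pkl","rb"))
T=np.array([[199,278],[344,335],[404,211],[259,145]]);S=np.array([[223,203],[325,366],[518,290],[413,128]])
cv=lambda p,o:(p+.5)/5-.5+np.array(o)
zs=[.075,.075,.075,.083]
M=[]
for c,P,o in((t,T,(325,205)),(s,S,(300,230))):
    w=np.array([px2w(c,p,z)[0,:2] for p,z in zip(cv(P,o),zs)]);print(w.round(4).tolist());M.append(w)
    print("cam",(-cv2.Rodrigues(np.array(c["rvec"]))[0].T@np.array(c["tvec"]).ravel()).round(2))
m=(M[0]+M[1])/2
# box frame: x front->back ; round front-left, square front-right, bar back-right, stop back-left
B=34*np.array([[-1,1],[-1,-1],[1,-1],[1,1]])/1000
H=(B-B.mean(0)).T@(m-m.mean(0));U,_,V=np.linalg.svd(H);R=(U@V).T
f=B@R.T+m.mean(0)
print("fit",f.round(4).tolist(),"res",(m-f).round(4).tolist(),"ctr",m.mean(0),"yaw",np.degrees(np.arctan2(R[1,0],R[0,0])),np.linalg.det(R))
# obstacles
print("screws top",px2w(t,cv(np.array([[205,57],[517,178],[396,463],[75,331]]),(325,205)),.06).round(3).tolist())
st=manip.state();Re=np.array(st["ee_rot"]);
for k,p in zip("rsb",f): print(k,(Re.T@(np.r_[p,.1]-st["ee_pos"])).round(4))
E
```

```text
[[0.5312, -0.0054], [0.5141, -0.0702], [0.5774, -0.0903], [0.5957, -0.0235]]
cam [-0.05  0.01  1.3 ]
[[0.5364, -0.0024], [0.5172, -0.0698], [0.5823, -0.0879], [0.5988, -0.0241]]
cam [ 0.12 -0.44  0.82]
fit [[0.5334, -0.0046], [0.5145, -0.0699], [0.5799, -0.0888], [0.5987, -0.0234]] res [[0.0004, 0.0007], [0.0011, -0.0], [-0.0001, -0.0003], [-0.0015, -0.0004]] ctr [ 0.55663095 -0.04668562] yaw -16.079180166852456 0.9999999999999999
screws top [[0.649, 0.005, 0.06], [0.609, -0.14, 0.06], [0.465, -0.099, 0.06], [0.505, 0.045, 0.06]]
r [-0.5101 -0.4431  0.0953]
s [-0.5118 -0.5111  0.0954]
b [-0.5798 -0.5094  0.0954]
```

{"name": "play_rows", "arguments": {
  "commands": [
    [-0.03,-0.025,0,0,1],
    [-0.075,-0.065,0,0,1],
    [-0.12,-0.105,0,0,1],
    [-0.165,-0.145,0,0,1],
    [-0.21,-0.18,0,0,1]
  ],
  "grip_force": 40
}}

```text
clock: 0.72
ee_pos: [0.3271, 0.3354, 0.1953]
ee_rot: [[-0.954, 0.301, -0.0], [0.301, 0.954, -0.0], [0.0, -0.0, -1.0]]
wrist_force: [0.0, 0.2, 0.8]
gripper_width: 0.0002
grip_force: 0.0
```

{"name": "play_rows", "arguments": {
  "commands": [
    [-0.045,-0.04,0,0,1],
    [-0.09,-0.08,0,0,1],
    [-0.135,-0.12,0,0,1],
    [-0.18,-0.16,0,0,1],
    [-0.225,-0.2,0.02,0,1]
  ]
}}

```text
clock: 1.35
ee_pos: [0.4825, 0.0778, 0.1773]
ee_rot: [[-0.954, 0.301, 0.004], [0.301, 0.954, 0.0], [-0.003, 0.001, -1.0]]
wrist_force: [1.0, 0.6, 0.8]
gripper_width: -0.0002
grip_force: 0.0
```

```bash
cat > g.py <<'E'
from h import *
st=manip.state();Re=np.array(st["ee_rot"]);print(st["clock"],st["ee_pos"],st["gripper_width"],st["wrist_force"],Re[:,1])
for k,p in zip("rsb",[[0.5334,-0.0046],[0.5145,-0.0699],[0.5799,-0.0888]]): print(k,(Re.T@(np.r_[p,.085]-st["ee_pos"])).round(4))
E
python3 g.py
```

```text
1.35 [0.48248761 0.07778739 0.17725508] -0.00019118411590491146 [0.96546214 0.55033241 0.76947988] [0.30123583 0.95354859 0.00143712]
r [-0.0731 -0.0634  0.0924]
s [-0.0747 -0.1313  0.0923]
b [-0.1428 -0.1296  0.0925]
```

{"name": "play_rows", "arguments": {
  "commands": [
    [-0.04,-0.035,0.01,0,1],
    [-0.074,-0.063,0.03,0,1],
    [-0.074,-0.063,0.06,0,1],
    [-0.074,-0.063,0.085,0,1],
    [-0.074,-0.063,0.085,0,1]
  ]
}}

```text
clock: 1.98
ee_pos: [0.5297, -0.0027, 0.0881]
ee_rot: [[-0.953, 0.301, -0.006], [0.301, 0.954, 0.001], [0.006, -0.001, -1.0]]
wrist_force: [-0.3, -0.4, 0.0]
gripper_width: 0.0001
grip_force: 0.0
```

```bash
python3 g.py; python3 - <<'E'
from h import *
c=manip.read_camera("scene");im=c["image"][170:340,270:470];im=cv2.convertScaleAbs(cv2.resize(im,None,fx=3.5,fy=3.5,interpolation=2),alpha=1.6,beta=10);cv2.imwrite("pics/s2.png",im)
E
```

```text
1.975 [ 0.52969691 -0.0026778   0.08805257] 0.00014640778061570392 [-0.25889773 -0.36947866  0.00147572] [ 0.30137375  0.95350533 -0.00120181]
r [-0.0041 -0.0007  0.003 ]
s [-0.0058 -0.0687  0.0031]
b [-0.0738 -0.067   0.0027]
```

View pics/s2.png

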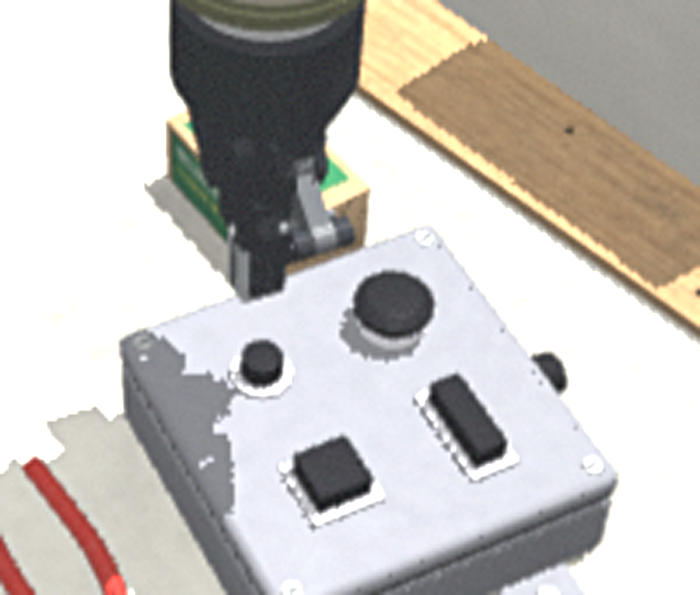

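The scene crop shows the fingertip end at about (265,293) in the crop, above and behind the round cap at (262,360). I'll check that against the projected TCP.

```bash
python3 - <<'E'
from h import *
c=manip.read_camera("scene");t=manip.read_camera("top");s=manip.state();print(s["clock"],s["ee_pos"],s["gripper_width"])
p=w2px(c,s["ee_pos"])[0];print(p,(p-[270,170])*3.5, (w2px(c,[[.5334,-.0046,.075]])-[270,170])*3.5)
im=c["image"].copy();im=im[180:300,290:410];a=cv2.resize(im,None,fx=3.2,fy=4,interpolation=2)
b=cv2.resize(t["image"][200:320,310:430],None,fx=3.2,fy=4,interpolation=2)
im=cv2.convertScaleAbs(np.hstack([a,b]),alpha=2.2,beta=30)
for q,o,f in((p,(290,180),0),(w2px(t,s["ee_pos"])[0],(310,200),384)):
    cv2.drawMarker(im,(int((q[0]-o[0])*3.2)+f,int((q[1]-o[1])*4)),(0,0,255),0,16)
cv2.imwrite("pics/s3.png",im)
E
```

```text
2.125 [ 0.53286457 -0.00266875  0.0921564 ] 0.0001642403691576449
[342.89694092 264.58506129] [255.13929323 331.04771451] [[258.08077889 357.02517164]]
```

View pics/s3.png

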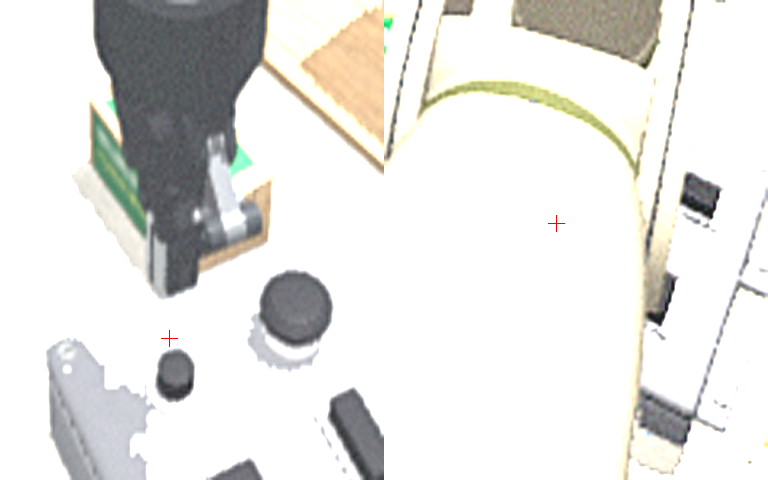

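{"name": "play_rows", "arguments": {
  "commands": [
    [0,0.0,0.005,0,1],
    [0,0.0,0.01,0,1],
    [0,0.0,0.015,0,1],
    [0,0.0,0.018,0,1],
    [0,0.0,0.018,0,1]
  ]
}}

```text
clock: 2.75
ee_pos: [0.5319, -0.0027, 0.0725]
ee_rot: [[-0.954, 0.301, -0.001], [0.301, 0.954, 0.0], [0.001, -0.0, -1.0]]
wrist_force: [0.7, -0.8, 0.5]
gripper_width: -0.0
grip_force: 0.0
```

```bash
python3 - <<'E'
from h import *
c=manip.read_camera("scene");s=manip.state();print(s["clock"],s["ee_pos"],s["wrist_force"])
o=np.array([300,190]);im=cv2.resize(c["image"][190:310,300:440],None,fx=4.5,fy=4.5,interpolation=2)
im=cv2.convertScaleAbs(im,alpha=1.2,beta=20)
for z in (0,.02):
  q=(w2px(c,s["ee_pos"]+np.array([0,0,z]))[0]-o)*4.5;cv2.drawMarker(im,(int(q[0]),int(q[1])),(0,0,255),0,16)
cv2.imwrite("pics/s4.png",im)
E
```

```text
2.8 [ 0.53202144 -0.00275785  0.07272451] [ 0.15828294 -1.00310545 -0.04962417]
```

View pics/s4.png

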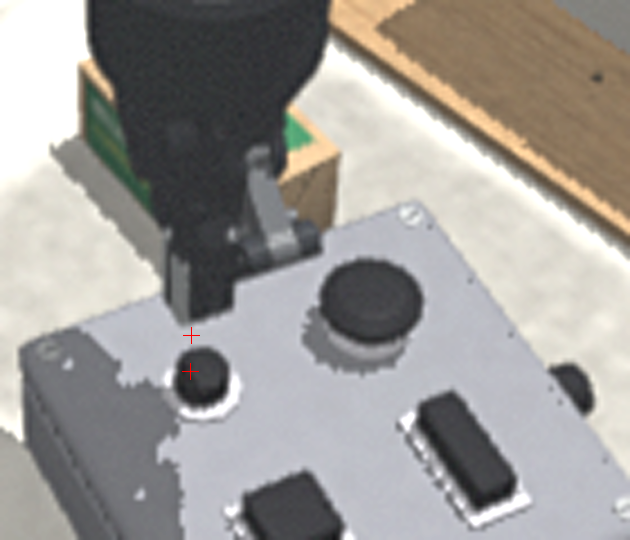

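At TCP z=0.0727 there's no contact. The scene crop puts the finger end at about (200,320), with a clear gap above the cap at (202,362). The visible tip is therefore either higher than the TCP reading or set back from it. I'll go down a little more, staying above the panel.

{"name": "play_rows", "arguments": {
  "commands": [
    [0,0,0.003,0,1],
    [0,0,0.006,0,1],
    [0,0,0.009,0,1],
    [0,0,0.009,0,1],
    [0,0,0.009,0,1]
  ]
}}

```text
clock: 3.42
ee_pos: [0.5322, -0.0027, 0.0639]
ee_rot: [[-0.954, 0.301, -0.0], [0.301, 0.954, -0.0], [-0.0, -0.0, -1.0]]
wrist_force: [-0.1, -0.5, 0.3]
gripper_width: 0.0003
grip_force: 0.0
```

```bash
cat > look.py <<'E'
from h import *
import sys
c=manip.read_camera("scene");s=manip.state();print(s["clock"],s["ee_pos"],s["wrist_force"],s["wrist_torque"])
o=np.array([300,190]);im=cv2.resize(c["image"][190:310,300:440],None,fx=4.5,fy=4.5,interpolation=2)
im=cv2.convertScaleAbs(im,alpha=1.8,beta=40)
# hypothesis boxes: finger end 22 x 30 mm at tcp raised (red) or set back horizontally (green)
R=np.array(s["ee_rot"])
for d,col in(([0,0,.025],(0,0,255)),([.015,.016,0],(0,255,0))):
  P=[s["ee_pos"]+np.array(d)+R@np.array([a*.011,b*.014,0]) for a,b in((1,1),(1,-1),(-1,-1),(-1,1))]
  cv2.polylines(im,[((w2px(c,P)-o)*4.5).astype(int)],True,col,1)
cv2.imwrite(sys.argv[1],im)
E
python3 look.py pics/s5.png
```

```text
3.475 [ 0.53224937 -0.00275928  0.06397685] [ 0.10577677 -0.34121698  0.87318033] [-0.03327713 -0.02647849 -0.01054201]
```

View pics/s5.png

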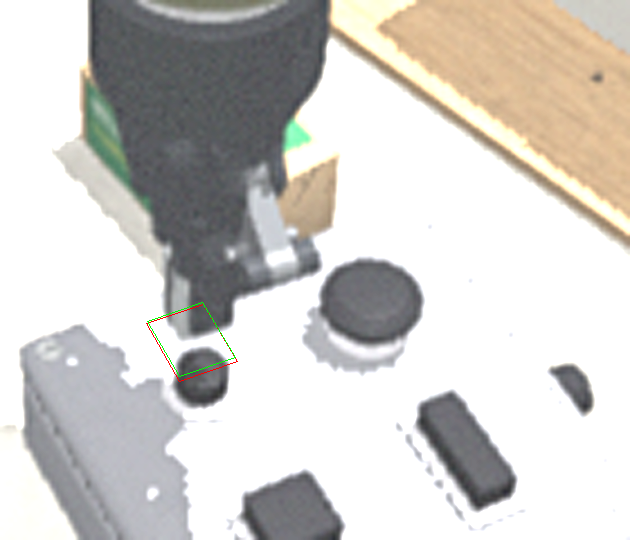

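The finger end is now at about (200,322), still clear of the cap at (202,372). The panel under it is lit, which suggests the tip is above the reading and not set back. I'll keep going down gently, using the force reading.

{"name": "play_rows", "arguments": {
  "commands": [
    [0,0,0.001,0,1],
    [0,0,0.002,0,1],
    [0,0,0.003,0,1],
    [0,0,0.004,0,1],
    [0,0,0.0045,0,1]
  ]
}}

```text
clock: 4.1
ee_pos: [0.5321, -0.0028, 0.0593]
ee_rot: [[-0.954, 0.301, -0.0], [0.301, 0.954, -0.0], [0.0, -0.0, -1.0]]
wrist_force: [1.2, 0.3, 0.6]
gripper_width: -0.0001
grip_force: 0.0
```

{"name": "play_rows", "arguments": {
  "commands": [
    [0,0,0,0,1],
    [0,0,0.0005,0,1],
    [0,0,0.001,0,1],
    [0,0,0.001,0,1],
    [0,0,0.001,0,1]
  ]
}}

```text
clock: 4.72
ee_pos: [0.5322, -0.0027, 0.0584]
ee_rot: [[-0.954, 0.301, 0.0], [0.301, 0.954, -0.0], [-0.0, -0.0, -1.0]]
wrist_force: [-0.3, 0.2, -0.0]
gripper_width: -0.0002
grip_force: 0.0
```

{"name": "play_rows", "arguments": {
  "commands": [
    [0,0,0.0015,0,1],
    [0,0,0.003,0,1],
    [0,0,0.0045,0,1],
    [0,0,0.006,0,1],
    [0,0,0.006,0,1]
  ]
}}

```text
clock: 5.35
ee_pos: [0.532, -0.0027, 0.0522]
ee_rot: [[-0.954, 0.301, -0.0], [0.301, 0.954, 0.0], [0.0, -0.0, -1.0]]
wrist_force: [-1.3, -0.3, 0.3]
gripper_width: -0.0001
grip_force: 0.0
```

```bash
python3 - <<'E'
from h import *
c=manip.read_camera("scene");s=manip.state();print(s["clock"],s["ee_pos"],s["wrist_force"],s["wrist_torque"])
o=np.array([310,200]);im=cv2.resize(c["image"][200:300,310:410],None,fx=6,fy=6,interpolation=2)
R=np.array(s["ee_rot"])
for d,col in((.02,(0,0,255)),(.03,(0,255,0)),(.04,(255,128,0))):
  P=[s["ee_pos"]+np.array([0,0,d])+R@np.array([a*.011,b*.007,0]) for a,b in((1,1),(1,-1),(-1,-1),(-1,1))]
  cv2.polylines(im,[((w2px(c,P)-o)*6).astype(int)],True,col,1)
cv2.imwrite("pics/s6.png",im)
E
```

```text
5.4 [ 0.5321119  -0.00272938  0.05232473] [ 0.69293476 -0.54587475 -0.23013369] [ 0.05361497 -0.01652939 -0.01948524]
```

View pics/s6.png

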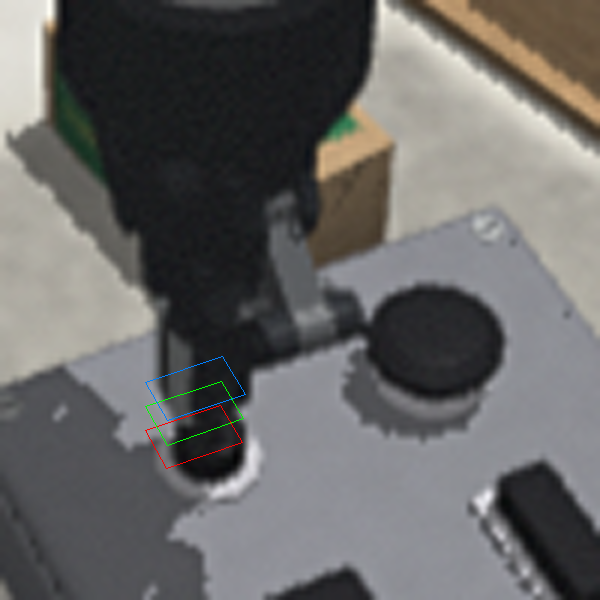

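The finger end's bottom edge runs (188,425)–(245,405), above or behind the cap top at (207,424). That puts the tip about 35 mm above the reported TCP, so I expect contact near reported z≈0.042.

{"name": "play_rows", "arguments": {
  "commands": [
    [0,0,0.0015,0,1],
    [0,0,0.003,0,1],
    [0,0,0.0045,0,1],
    [0,0,0.006,0,1],
    [0,0,0.006,0,1]
  ]
}}

```text
clock: 6.02
ee_pos: [0.532, -0.0027, 0.0462]
ee_rot: [[-0.954, 0.301, -0.0], [0.301, 0.954, 0.0], [0.0, -0.0, -1.0]]
wrist_force: [0.4, -0.3, 0.3]
gripper_width: 0.0
grip_force: 0.0
```

{"name": "play_rows", "arguments": {
  "commands": [
    [0,0,0.001,0,1],
    [0,0,0.002,0,1],
    [0,0,0.003,0,1],
    [0,0,0.004,0,1],
    [0,0,0.004,0,1]
  ]
}}

```text
clock: 6.65
ee_pos: [0.5321, -0.0027, 0.0422]
ee_rot: [[-0.954, 0.301, -0.0], [0.301, 0.954, -0.0], [0.0, -0.0, -1.0]]
wrist_force: [-0.9, 0.2, 0.6]
gripper_width: 0.0001
grip_force: 0.0
```

{"name": "play_rows", "arguments": {
  "commands": [
    [0,0,0.001,0,1],
    [0,0,0.002,0,1],
    [0,0,0.003,0,1],
    [0,0,0.003,0,1],
    [0,0,0.003,0,1]
  ]
}}

```text
clock: 7.28
ee_pos: [0.5322, -0.0027, 0.0394]
ee_rot: [[-0.954, 0.301, 0.0], [0.301, 0.954, -0.0], [-0.0, 0.0, -1.0]]
wrist_force: [-0.5, 0.2, 0.7]
gripper_width: -0.0002
grip_force: 0.1
```

```bash
python3 - <<'E'
from h import *
F=[]
for i in range(3):
    c=manip.read_camera("scene");s=manip.state();F.append(np.r_[s["wrist_force"],s["wrist_torque"]])
print(s["clock"],s["ee_pos"],np.mean(F,0))
o=np.array([310,200]);im=cv2.resize(c["image"][200:300,310:410],None,fx=6,fy=6,interpolation=2)
cv2.imwrite("pics/s7.png",cv2.convertScaleAbs(im,alpha=1.4,beta=15))
E
```

```text
7.425 [ 0.53215252 -0.00271763  0.03937079] [-0.16213001  0.22980585  0.33103801  0.02201327  0.02201923  0.008449  ]
```

View pics/s7.png

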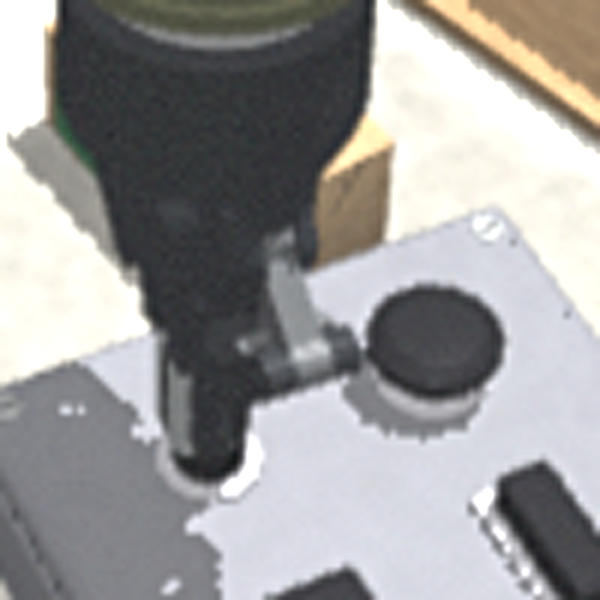

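The finger end is now at about (190,455) in the crop, right over the cap, with only the cap's front rim showing. Contact is close. No more picture views remain, so I'll go by force.

{"name": "play_rows", "arguments": {
  "commands": [
    [0,0,0.001,0,1],
    [0,0,0.002,0,1],
    [0,0,0.003,0,1],
    [0,0,0.003,0,1],
    [0,0,0.003,0,1]
  ]
}}

```text
clock: 8.05
ee_pos: [0.5322, -0.0027, 0.0364]
ee_rot: [[-0.954, 0.301, 0.0], [0.301, 0.954, -0.0], [-0.0, 0.0, -1.0]]
wrist_force: [0.4, 0.3, 3.4]
gripper_width: 0.0
grip_force: 0.9
```

```bash
cat > f.py <<'E'
from h import *
F=[]
for i in range(3):
    c=manip.read_camera("scene");s=manip.state();F.append(np.r_[s["wrist_force"],s["wrist_torque"]])
print(s["clock"],s["ee_pos"].round(4) if hasattr(s["ee_pos"],"round") else s["ee_pos"],np.mean(F,0).round(2))
E
python3 f.py
```

```text
8.2 [ 0.5323 -0.0027  0.0364] [-0.49 -0.03  2.39 -0.01  0.08 -0.  ]
```

Contact: about 2.4 N, so the key is roughly 3 mm down and touch was near 0.039. I'll press to about 0.0315, then read the force.

{"name": "play_rows", "arguments": {
  "commands": [
    [0,0,0.0015,0,1],
    [0,0,0.003,0,1],
    [0,0,0.004,0,1],
    [0,0,0.0045,0,1],
    [0,0,0.0045,0,1]
  ]
}}

```text
clock: 8.82
ee_pos: [0.5323, -0.0028, 0.032]
ee_rot: [[-0.954, 0.301, 0.0], [0.301, 0.954, -0.0], [-0.0, 0.0, -1.0]]
wrist_force: [-0.6, -0.4, 2.7]
gripper_width: 0.0
grip_force: 1.8
```

```bash
python3 f.py
```

```text
8.975 [ 0.5323 -0.0027  0.0319] [ 0.    0.24  3.62 -0.02  0.05 -0.02]
```

{"name": "play_rows", "arguments": {
  "commands": [
    [0,0,0.001,0,1],
    [0,0,0.0015,0,1],
    [0,0,0.002,0,1],
    [0,0,0.002,0,1],
    [0,0,0.002,0,1]
  ]
}}

```text
clock: 9.6
ee_pos: [0.5323, -0.0028, 0.0311]
ee_rot: [[-0.954, 0.301, 0.0], [0.301, 0.954, -0.0], [-0.0, -0.0, -1.0]]
wrist_force: [-6.5, 0.5, 14.9]
gripper_width: 0.0003
grip_force: 7.3
```

```bash
python3 f.py
```

```text
9.75 [ 0.5324 -0.0027  0.0311] [-6.010e+00  6.000e-01  1.507e+01  8.000e-02  1.080e+00  1.000e-02]
```

The round key bottomed: force jumped to 15 N at 0.0311, so the tip is 35.8 mm above the reported z. Next I lift, cross to the square key (−0.068 along tool y) and lower to 4 mm above it (reported z≈0.043).

{"name": "play_rows", "arguments": {
  "commands": [
    [0,0,-0.01,0,1],
    [0,0,-0.025,0,1],
    [0,0,-0.038,0,1],
    [0,0,-0.038,0,1],
    [0,0,-0.038,0,1]
  ]
}}

```text
clock: 10.38
ee_pos: [0.532, -0.0027, 0.0676]
ee_rot: [[-0.954, 0.301, -0.0], [0.301, 0.954, 0.0], [0.0, -0.0, -1.0]]
wrist_force: [0.4, -0.1, 0.9]
gripper_width: -0.0002
grip_force: 0.0
```

{"name": "play_rows", "arguments": {
  "commands": [
    [0,-0.02,0,0,1],
    [-0.001,-0.045,0,0,1],
    [-0.002,-0.068,0,0,1],
    [-0.002,-0.068,0.01,0,1],
    [-0.002,-0.068,0.02,0,1]
  ]
}}

```text
clock: 11.0
ee_pos: [0.5131, -0.0683, 0.0468]
ee_rot: [[-0.953, 0.302, -0.001], [0.302, 0.953, 0.0], [0.001, 0.0, -1.0]]
wrist_force: [0.5, 0.2, -1.0]
gripper_width: -0.0001
grip_force: 0.0
```

```bash
python3 f.py; python3 g.py
```

```text
11.15 [ 0.5125 -0.0675  0.0465] [-0.34  0.37 -0.49 -0.02 -0.03 -0.01]
11.15 [ 0.51252842 -0.06748613  0.04647679] -4.16237769893638e-05 [-0.35040341  0.37757057  0.3108517 ] [ 3.00467886e-01  9.53791927e-01 -9.83095366e-05]
r [-0.0009  0.0662 -0.0385]
s [-0.0025 -0.0017 -0.0385]
b [-0.0706 -0.0001 -0.0387]
```

{"name": "play_rows", "arguments": {
  "commands": [
    [-0.002,-0.001,0.006,0,1],
    [-0.002,-0.001,0.01,0,1],
    [-0.002,-0.001,0.014,0,1],
    [-0.002,-0.001,0.0155,0,1],
    [-0.002,-0.001,0.0155,0,1]
  ]
}}

```text
clock: 11.78
ee_pos: [0.5156, -0.0696, 0.0327]
ee_rot: [[-0.954, 0.301, 0.001], [0.301, 0.954, 0.0], [-0.001, 0.0, -1.0]]
wrist_force: [1.3, 1.4, 3.8]
gripper_width: -0.0002
grip_force: 1.6
```

```bash
python3 f.py
```

```text
11.925 [ 0.5156 -0.0696  0.0327] [ 1.58  2.26  3.27  0.28 -0.25  0.01]
```

{"name": "play_rows", "arguments": {
  "commands": [
    [0,0,0.001,0,1],
    [0,0,0.0015,0,1],
    [0,0,0.002,0,1],
    [0,0,0.0025,0,1],
    [0,0,0.0025,0,1]
  ]
}}

```text
clock: 12.55
ee_pos: [0.5157, -0.0697, 0.0311]
ee_rot: [[-0.954, 0.301, 0.001], [0.301, 0.954, 0.0], [-0.001, 0.0, -1.0]]
wrist_force: [-3.1, 3.0, 13.3]
gripper_width: 0.0001
grip_force: 6.8
```

```bash
python3 f.py
```

```text
12.7 [ 0.5157 -0.0697  0.0311] [-2.95  3.59 13.35  0.61  0.48  0.02]
```

The square key bottomed at 0.0311 with 13 N. Next I lift and move −0.067 along tool x to the bar key.

{"name": "play_rows", "arguments": {
  "commands": [
    [0,0,-0.01,0,1],
    [0,0,-0.025,0,1],
    [0,0,-0.038,0,1],
    [0,0,-0.038,0,1],
    [0,0,-0.038,0,1]
  ]
}}

```text
clock: 13.32
ee_pos: [0.515, -0.0697, 0.0676]
ee_rot: [[-0.954, 0.301, -0.0], [0.301, 0.954, 0.0], [0.0, -0.0, -1.0]]
wrist_force: [-0.5, 0.3, -0.7]
gripper_width: 0.0001
grip_force: 0.0
```

{"name": "play_rows", "arguments": {
  "commands": [
    [-0.02,0,0,0,1],
    [-0.045,0.001,0,0,1],
    [-0.067,0.001,0,0,1],
    [-0.067,0.001,0.01,0,1],
    [-0.067,0.001,0.02,0,1]
  ]
}}

```text
clock: 13.95
ee_pos: [0.578, -0.0886, 0.0461]
ee_rot: [[-0.954, 0.301, -0.002], [0.301, 0.954, 0.001], [0.002, -0.0, -1.0]]
wrist_force: [-1.1, 0.6, -0.2]
gripper_width: 0.0001
grip_force: 0.0
```

```bash
python3 f.py; python3 g.py
```

```text
14.1 [ 0.5775 -0.0884  0.0462] [-0.18  0.44  0.04 -0.01  0.01 -0.02]
14.1 [ 0.57746334 -0.08840115  0.04618021] -0.0001759715974641242 [-0.3724257   0.571901    0.61761527] [ 3.00914462e-01  9.53651102e-01 -2.51709039e-04]
r [ 0.0674  0.0666 -0.0386]
s [ 0.0657 -0.0013 -0.0386]
b [-0.0023  0.0003 -0.0388]
```

{"name": "play_rows", "arguments": {
  "commands": [
    [-0.002,0,0.006,0,1],
    [-0.002,0,0.011,0,1],
    [-0.002,0,0.015,0,1],
    [-0.002,0,0.0165,0,1],
    [-0.002,0,0.0165,0,1]
  ]
}}

```text
clock: 14.72
ee_pos: [0.5817, -0.0896, 0.0317]
ee_rot: [[-0.954, 0.301, 0.001], [0.301, 0.954, -0.0], [-0.001, 0.0, -1.0]]
wrist_force: [1.6, 0.1, 3.1]
gripper_width: -0.0002
grip_force: 1.8
```

{"name": "play_rows", "arguments": {
  "commands": [
    [0,0,0,0,1],
    [0,0,0.0005,0,1],
    [0,0,0.001,0,1],
    [0,0,0.001,0,1],
    [0,0,0.001,0,1]
  ]
}}

```text
clock: 15.35
ee_pos: [0.5817, -0.0897, 0.0313]
ee_rot: [[-0.954, 0.301, 0.001], [0.301, 0.954, -0.0], [-0.001, 0.0, -1.0]]
wrist_force: [-1.8, -0.2, 9.5]
gripper_width: 0.0002
grip_force: 4.4
```

```bash
python3 f.py
```

```text
15.5 [ 0.5817 -0.0897  0.0313] [-1.69  0.6   8.04  0.09  0.27  0.01]
```

The bar key bottomed (force rise at 0.0313). I'll lift clear.

{"name": "play_rows", "arguments": {
  "commands": [
    [0,0,-0.01,0,1],
    [0,0,-0.03,0,1],
    [0,0,-0.06,0,1],
    [0,0,-0.09,0,1],
    [0,0,-0.1,0,1]
  ]
}}

```text
clock: 16.12
ee_pos: [0.5827, -0.0899, 0.1337]
ee_rot: [[-0.954, 0.301, 0.004], [0.301, 0.954, -0.001], [-0.004, 0.0, -1.0]]
wrist_force: [-0.4, 1.0, 0.2]
gripper_width: 0.0002
grip_force: 0.0
```

{"name": "play_rows", "arguments": {
  "commands": [
    [0,0,0,0,1],
    [0,0,0,0,1],
    [0,0,0,0,1],
    [0,0,0,0,1],
    [0,0,0,0,1]
  ]
}}

```text
clock: 16.75
ee_pos: [0.5811, -0.0895, 0.13]
ee_rot: [[-0.954, 0.301, -0.001], [0.301, 0.954, 0.0], [0.001, -0.0, -1.0]]
wrist_force: [-0.6, -0.8, -1.0]
gripper_width: 0.0004
grip_force: 0.0
```

```bash
python3 f.py; python3 -c "
from plant import manip
print(manip.job_done())"
```

```text
16.9 [ 0.5813 -0.0896  0.1303] [ 0.02 -0.54 -0.4   0.02 -0.02 -0.  ]
the job is handed in; nothing more can be done
None
```

I pressed the round, square and bar keys in that order, each down to its stop by the force reading and released before the next, then lifted the arm clear and handed the job in at about 17 s; no verdict came back, and I didn't recheck the stop button or the loose items by camera.

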